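# Set the bearing clearance of the bolt turntable

### The job

The bolt turntable's bearing has been reassembled and its clearance must be set: turn the black wing knob in its middle clockwise until it bottoms firmly on the thrust washer, finger-tight and never forced, then back it off a quarter turn and let go. Leave the platter with its bins where it stands and do not disturb the parts lying about.

Things in the scene. Friction and masses are not known exactly. Their poses are not given: they have to be found in the camera images.
- knob_grip (a point): Black wing knob on the upright spindle amid the turntable, the only thing to handle. Point on its axis, 8 mm below its top; z up, x along the wing. The wing is an upright flat-sided bar 50 mm long, 12 mm thick, 31 mm tall, a white dot on top of one end, on a round flange (35 mm across) whose top lies 22 mm below this point: keep fingertips above it. All else within 140 mm of the axis is lower.
- wing_knob: The same knob with its steel bush; origin on the axis at the underside of the black flange, 30 mm below knob_grip, x along the wing, z up. Clockwise from above tightens. It starts 0.9 to 3.1 rad short of bottoming; where it bottoms differs every time. Drag 0.06 N m; it stays where left. Bottomed, its torque climbs by 4 to 9 N m for each further rad. Finger-tight: 0.3 to 0.7 N m; above 0.9 N m it is forced.
- bush_face (a point): centre of the lower face of the steel bush (36 mm across) under the knob, the face that bottoms on the thrust washer; on the axis, z up; the thread feeds it straight down 2 mm for each turn of the knob (0.5 mm for a quarter turn). It is level with washer_top when the knob bottoms.
- washer_top (a point): centre of the upper face of the steel thrust washer (42 mm in diameter, 3 mm thick) on the hub under the knob, on its axis; z axis up. The bush face starts 0.3 to 1 mm above it.
- turntable: Fixed aluminium foot and spindle of the turntable, foot 190 mm in diameter; origin at the centre of its underside on the bench, on the knob's axis.
- platter_rim (a point): point on the upper face of the aluminium platter, 140 mm from the axis. The platter is 300 mm in diameter, its top is 48 mm above the bench; it turns stiffly and carries three bins of bolts, 36 mm tall, whose rims are 84 mm above the bench.
- copper_gasket: flat copper ring, 48 mm outside, 3 mm thick, lying on the platter; origin at the centre of its underside; leave alone
- wing_nut: brass wing nut, 35 mm across the wings, lying on the platter between bins; origin at the centre of its underside; leave alone
- centering_ring: silver ring with a black O-ring, 52 mm outside, 8 mm tall, lying on the platter; origin at the centre of its underside; leave alone
- half_nipple: grey steel half nipple, flange of 55 mm down, tube of 40 mm, 61 mm tall, on the bench; origin at the centre of its underside; leave alone
- blank_flange: round steel blank flange with six bolt holes, 70 mm across, 13 mm thick, on the bench; origin at the centre of its underside; leave alone
- wrench: steel wrench 160 mm long lying on the bench; origin at the middle of its underside; leave alone
- long_bolt: steel hex bolt standing on its head, 42 mm tall, on the bench; origin at the centre of its underside; leave alone

How it is judged:
By the outcome, as a careful person would: the job done as asked, in the order asked, and still so for the second after the job is handed in, with the robot touching nothing.
It also fails if it takes over 72 s, if anything falls off the work surface, if the arm or the gripper's body presses on something with over 40 N, if the wrist force passes 120 N, or if a joint passes its speed limit or range.

### The arm

A 7-joint arm with a two-finger parallel gripper is mounted at the origin on the work surface. World frame = base frame: x ahead of the robot, y to its left, z up, the work surface at z = 0. Lengths are in m, angles in rad, forces in N, time in s.
With the tool pointing down it reaches from about 0.425 to 0.925 m from the base axis. Payload 6.8 kg.
Tool frame: the origin (TCP) lies on the centre line of the jaws, within the pads' length; the fingertips stand 19 mm ahead of it and the grasp point (between the pads) is the TCP (bot.tcp_to_tips is the distance from the TCP to the fingertips, in m); x points along the fingers, y is the direction in which the jaws open and shut, and the axes are right-handed (so a half turn about x gives the same grasp; the last joint's range is limited). The gripper opens to 85 mm and grips with 20 to 120 N. Pads are 22 mm wide; open, the fingers measure 114 mm over their backs; the gripper's body (76 mm by 85 mm) begins 54 mm behind the grasp point. The pads swing forward as they close: fully open they stand 13 mm farther back than shut.
Start: joints at [1.002, 0.477, 0.022, 1.555, -0.011, 1.109, -0.083], TCP at [0.3, -0.605, 0.22] pointing down, gripper open.
Joint ranges: [-2.96, 2.96], [-0.34, 2.1], [-1.41, 1.46], [0.24, 2.44], [-1.37, 4.51], [0.17, 1.92], [-2.96, 2.96]. Speed limits (rad/s): [2.39, 2.39, 3.14, 3.14, 3.14, 3.14, 3.14].

### API

Orientations are given as a unit quaternion [w, x, y, z].
In Python, from station import status, eyes, bot gives the robot as it stands.
- The arm moves only by the tool apply_moves, never from a script. Its arguments are lists of equal length, an entry for each row: "travel": the shift along the tool's x, y, z in cm, a list of three; "turn": the turn, a rotation vector about the tool's x, y, z in rad, a list of three; "grip": the closure, from 0 (fully open) to 1 (shut). In form: {"travel": [[tx, ty, tz], ...], "turn": [[wx, wy, wz], ...], "grip": [grip, ...]}. A call has 1 to 8 rows; each row shifts and turns the pose as measured when the row begins, along the tool's axes as they then stand; what a row does not reach is not made up. A row lasts 1/12 s, in which the tool goes at most 41.7 mm and 7.16 degrees, less where a joint would pass 70% of its speed; a pose out of reach is approached as far as the arm can. A call is refused whole if a number of a shift passes 4.17 or a number of a turn 0.125, either way. A call with a gripper value outside its range is refused whole. The fingers move at their own pace and stop on an object; "newtons" is the grip in N (left out, the last holds). Time passes only in rows, so rows that do not move let the fingers close. It gives the time, the measured TCP pose, the force and the opening at its end, in the units of the state.
- status.get_obs(): the state, without advancing time (a new reading comes with each control period).
- eyes.read_camera(name): name is "scene" or "top" or "wrist"; returns the picture (480x640x3 uint8, red, green, blue); there is no depth.
- eyes.calibration(name): a dict with "intrinsics" (3x3 intrinsics, pixels), "xyz" and "attitude" of the camera in the world; the wrist camera has in their place "T_tool_cam" (4x4, takes a point from camera to tool coordinates, whose origin is the TCP and whose axes are the tool frame's). Camera axes: x right, y down, z forward; pixel columns grow to the right and rows downward; lengths in m; the calibration is good to about 2 mm. The wrist camera is an equidistant fisheye: a pixel r from the principal point sees the ray r / f radians off the axis. A picture is of the moment at which its call begins: read the wrist's pose just before it. calibration takes no time and is no camera call.
- bot.hand_in(): hands the job in, once; it reports no verdict.
Trained networks look in the newest picture that a camera, given by its name, has taken for a name from the list of things; names that differ only in an ending like _2 or _b are one class to them, and where a whole thing is asked for, a point or a joint stands for the part that bears it (a point fixed in the world has none). Each returns a list of dicts, best first, with "score" (0 to 1); they miss things now and then, are a little off and sometimes report something else, mostly with a low value. They report only what shows in the picture. A call takes as long as a camera call.
- eyes.masks_of(thing, camera): "region" (480x640 bool, what is visible of it) and "rect" ([left, top, right, bottom] in pixels, round what is visible of it).
The state is a dict: "t": time; "q": joint angles; "joint_vel": joint speeds; "joint_torque": joint torques, N m; "eef_pos": TCP position; "tool_rot": TCP orientation; "contact_force": force on the tool from outside, world axes, zero at the start; "torque": the same for the moment, N m; "gripper_width": opening from 0.0 (shut) to 1.0 (fully open).
Only numpy, scipy, OpenCV 4.12 (cv2) and the standard library are available. Lean on these libraries where they do the work, as an engineer would, in place of code of your own. Each camera call takes 0.05 s, during which the arm holds its last target. There are 200 camera calls.

## Working session

There is one attempt and no reset: what is moved stays moved. The work goes in short steps, Python scripts to look and compute and a tool call to move; the robot and the scene stay as the last step left them, time stands still between calls to the robot, and variables do not carry over. Pictures are saved under pics/ and viewed, about 8 in all and at most 12, crops included, and the job is handed in when it is done.

Besides the shell and the picture viewer there is one more tool, called after "Emit:" as name(argument=value, ...) on one line, values as JSON. apply_moves: Moves the arm, as the interface text tells. Its arguments: {"type":"object","properties":{"travel":{"type":"array"},"turn":{"type":"array"},"grip":{"type":"array"},"newtons":{"type":"number"}},"required":["travel","turn","grip"]}

```bash
mkdir -p pics; ls; python3 - <<'E'
from station import status, eyes, bot
import cv2, numpy as np
o=status.get_obs(); print(o)
for n in ("scene","top"):
    im=eyes.read_camera(n); cv2.imwrite(f"pics/{n}0.png",im[...,::-1])
    c=eyes.calibration(n); print(n,c)
    for th in ("knob_grip","washer_top"):
        for d in eyes.masks_of(th,n)[:2]: 
            ys,xs=np.nonzero(d["region"]); print(th,d["score"],d["rect"],xs.mean(),ys.mean())
print(eyes.calibration("wrist"))
E
```

```text
pics
{'t': 0.0, 'q': array([ 1.00189669,  0.47780177,  0.02235303,  1.55647484, -0.01150808,
        1.10933003, -0.08310211]), 'joint_vel': array([-1.07465862e-03, -9.62983687e-04,  1.37219735e-03,  2.02729821e-05,
       -1.04201766e-03, -7.00449511e-04,  3.94539192e-05]), 'joint_torque': array([ 6.86076032e-05, -5.96469319e+01,  1.60800129e+00, -2.81208390e+01,
        1.25310535e-02,  9.39571444e-03,  1.13520414e-05]), 'eef_pos': array([ 0.29984365, -0.60403667,  0.21911502]), 'tool_rot': array([-0.16084497, -0.68822103, -0.16211694,  0.68862095]), 'contact_force': array([-0.88256211,  0.32629629,  0.06927567]), 'torque': array([ 0.02150309,  0.0219476 , -0.01197724]), 'gripper_width': 0.9974617743136743}
scene {'intrinsics': array([[460.28355382,   0.        , 314.29794907],
       [  0.        , 460.28355382, 242.98701847],
       [  0.        ,   0.        ,   1.        ]]), 'xyz': array([ 1.29067488, -0.21662622,  0.77342641]), 'attitude': array([-0.3294739 ,  0.7321834 ,  0.53910227, -0.25440746])}
knob_grip 0.76 [338.9, 225.3, 355.8, 247.4] 346.468992248062 238.201550387596
[... 612 characters left out ...]
5733558178752
washer_top 0.72 [220.0, 172.2, 366.1, 317.9] 292.594678780013 247.525048669695
washer_top 0.21 [496.2, 256.5, 521.4, 332.8] 508.81496598639455 294.9904761904762
{'intrinsics': array([[371.64829954,   0.        , 316.30987483],
       [  0.        , 371.64829954, 234.98142028],
       [  0.        ,   0.        ,   1.        ]]), 'T_tool_cam': array([[-5.24306892e-06, -2.69122067e-01,  9.63106076e-01,
        -1.53213847e-01],
       [ 9.99999655e-01,  7.98406483e-04,  2.28543746e-04,
        -6.19159073e-04],
       [-8.30456300e-04,  9.63105745e-01,  2.69121970e-01,
        -6.81558765e-02],
       [ 0.00000000e+00,  0.00000000e+00,  0.00000000e+00,
         1.00000000e+00]])}
```

```bash
cat > h.py <<'E'
import numpy as np, cv2
from scipy.spatial.transform import Rotation as R
from station import status, eyes, bot
def rot(q): return R.from_quat(np.roll(q,-1)).as_matrix()
def ray(n,u,v):
    c=eyes.calibration(n);K=c["intrinsics"]
    d=rot(c["attitude"])@np.array([(u-K[0,2])/K[0,0],(v-K[1,2])/K[1,1],1]);return c["xyz"],d/np.linalg.norm(d)
def plane(n,u,v,z):
    p,d=ray(n,u,v);return p+d*(z-p[2])/d[2]
def proj(n,X):
    c=eyes.calibration(n);p=c["intrinsics"]@(rot(c["attitude"]).T@(np.array(X)-c["xyz"]));return p[:2]/p[2]
def wrist_T(o):
    T=np.eye(4);T[:3,:3]=rot(o["tool_rot"]);T[:3,3]=o["eef_pos"];return T@eyes.calibration("wrist")["T_tool_cam"]
def wproj(o,X):
    T=wrist_T(o);K=eyes.calibration("wrist")["intrinsics"];p=T[:3,:3].T@(np.array(X)-T[:3,3])
    th=np.arctan2(np.hypot(p[0],p[1]),p[2]);r=np.hypot(p[0],p[1]);return K[:2,2]+K[0,0]*th*p[:2]/r
def wplane(o,u,v,z):
    T=wrist_T(o);K=eyes.calibration("wrist")["intrinsics"];d=np.array([u,v])-K[:2,2];r=np.linalg.norm(d);th=r/K[0,0]
    w=T[:3,:3]@np.r_[np.sin(th)*d/r,np.cos(th)];return T[:3,3]+w*(z-T[2,3])/w[2]
E
python3 - <<'E'
from h import *
a=cv2.imread("pics/top0.png")[165:325,213:373];b=cv2.imread("pics/scene0.png")[190:330,268:428]
cv2.imwrite("pics/c1.png",np.hstack([cv2.resize(a,(400,400),interpolation=2),cv2.resize(b,(400,350),interpolation=2) if 0 else cv2.copyMakeBorder(cv2.resize(b,(400,350),interpolation=2),0,50,0,0,0)]))
p1,d1=ray("top",294.6,241.5);p2,d2=ray("scene",347.3,236.3)
A=np.stack([d1,-d2],1);s=np.linalg.lstsq(A,p2-p1,rcond=None)[0];print(p1+s[0]*d1,p2+s[1]*d2)
for z in (.1,.11,.12): print(z,plane("top",294.6,241.5,z),plane("scene",347.3,236.3,z))
print("platter",plane("top",293,245,.048),plane("scene",348,266,.048))
print(rot(status.get_obs()["tool_rot"]))
E
```

```text
[0.56687115 0.05757378 0.12433738] [0.56928267 0.06516884 0.12495514]
0.1 [0.56946232 0.05873059 0.1       ] [0.5415213  0.07601317 0.1       ]
0.11 [0.56839763 0.05825527 0.11      ] [0.55264581 0.07166764 0.11      ]
0.12 [0.56733294 0.05777995 0.12      ] [0.56377031 0.06732212 0.12      ]
platter [0.56771445 0.06456295 0.048     ] [0.58309292 0.06426761 0.048     ]
[[-3.22922484e-04  4.44631175e-01 -8.95713689e-01]
 [ 5.43501689e-04 -8.95713526e-01 -4.44631290e-01]
 [-9.99999800e-01 -6.30403344e-04  4.75882413e-05]]
```

View pics/c1.png

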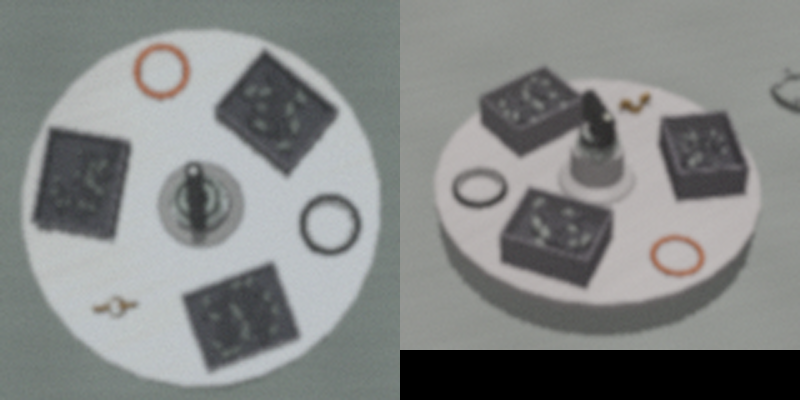

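```bash
python3 - <<'E'
from h import *
p1,d1=ray("top",291.8,246);p2,d2=ray("scene",347.2,232.8)
s=np.linalg.lstsq(np.stack([d1,-d2],1),p2-p1,rcond=None)[0];print(p1+s[0]*d1,p2+s[1]*d2)
# platter: ellipse fit of bright disc
for n,r in (("top",(213,165,373,325)),("scene",(268,190,428,330))):
    for d in eyes.masks_of("platter_rim",n)[:1]:
        c=max(cv2.findContours(d["region"].astype(np.uint8),0,1)[0],key=len);e=cv2.fitEllipse(cv2.convexHull(c));print(n,d["score"],d["rect"],e,plane(n,*e[0],.048))
a=plane("top",290.6,231,.12);b=plane("top",292.6,261,.12);print(a,b,np.linalg.norm(a-b),"dot dir",np.arctan2(*(a-b)[1::-1]))
E
```

```text
[0.55804028 0.06290694 0.12613904] [0.5597539  0.06833718 0.12659495]
scene 0.77 [282.2, 217.2, 413.5, 313.4] ((346.23602294921875, 265.36865234375), (96.81877899169922, 131.80300903320312), 94.83258056640625) [0.57990484 0.06115825 0.048     ]
[0.58788586 0.06543725 0.12      ] [0.52958206 0.06181465 0.12      ] 0.0584162403609624 dot dir 0.062053435484518644
```

Emit:
apply_moves(travel=[[0,-2.68,-2.94],[0,-2.68,-2.94],[0,-2.68,-2.94],[0,-2.68,-2.94],[0,-2.68,-2.94],[0,-2.68,-2.94],[0,-2.68,-2.94],[0,-2.68,-2.94]], turn=[[0,0,0],[0,0,0],[0,0,0],[0,0,0],[0,0,0],[0,0,0],[0,0,0],[0,0,0]], grip=[0,0,0,0,0,0,0,0])

```text
t: 1.07
eef_pos: [0.414, -0.3078, 0.218]
tool_rot: [-0.157, -0.689, -0.152, 0.691]
contact_force: [1.0, -0.4, 0.3]
gripper_width: 0.998
```

Emit:
apply_moves(travel=[[0,-2.68,-2.94],[0,-2.68,-2.94],[0,-2.68,-2.94],[0,-2.68,-2.94],[0,-2.68,-2.94],[0,-2.68,-2.94],[0,-2.68,-2.94],[0,-2.68,-2.94]], turn=[[0,0,0],[0,0,0],[0,0,0],[0,0,0],[0,0,0],[0,0,0],[0,0,0],[0,0,0]], grip=[0,0,0,0,0,0,0,0])

```text
t: 1.73
eef_pos: [0.5387, 0.0012, 0.2185]
tool_rot: [0.158, 0.691, 0.15, -0.689]
contact_force: [1.1, -1.1, 0.3]
gripper_width: 1.0
```

Emit:
apply_moves(travel=[[0,0,0],[0,0,0],[0,0,0],[0,0,0],[0,0,0],[0,0,0],[0,0,0],[0,0,0]], turn=[[-0.12,0,0],[-0.12,0,0],[-0.12,0,0],[-0.12,0,0],[-0.12,0,0],[-0.12,0,0],[-0.12,0,0],[-0.12,0,0]], grip=[0,0,0,0,0,0,0,0])

```text
t: 2.4
eef_pos: [0.5424, 0.0183, 0.2201]
tool_rot: [0.47, 0.533, 0.463, -0.53]
contact_force: [-0.4, 0.9, -0.3]
gripper_width: 1.002
```

```bash
python3 - <<'E'
from h import *
o=status.get_obs();print(o["t"],o["q"],o["eef_pos"]);M=rot(o["tool_rot"]);print(M,np.arctan2(M[1,1],M[0,1]))
print(M.T@(np.array([.56,.064,.22])-o["eef_pos"])*100)
E
```

```text
2.4 [ 0.24943305  0.29455893 -0.48315105  1.85406223  0.16600347  1.02264242
 -0.43217189] [0.54236135 0.01826701 0.22009282]
[[ 0.00965261  0.99145659 -0.13007945]
 [-0.00425451 -0.13004361 -0.99149915]
 [-0.99994436  0.01012398  0.0029629 ]] -0.13041968303879606
[ 0.00685055  1.15397372 -4.7638925 ]
```

Emit:
apply_moves(travel=[[0,0.6,-2.4],[0,0.3,-2.3],[0,0,0],[0,0,0],[0,0,0],[0,0,0],[0,0,0],[0,0,0]], turn=[[0,0,0],[0,0,0],[-0.12,0,0],[-0.12,0,0],[-0.12,0,0],[-0.12,0,0],[-0.12,0,0],[-0.12,0,0]], grip=[0,0,0,0,0,0,0,0])

```text
t: 3.07
eef_pos: [0.5584, 0.0649, 0.2209]
tool_rot: [0.633, 0.324, 0.624, -0.324]
contact_force: [-0.1, -0.4, 0.0]
gripper_width: 1.003
```

Emit:
apply_moves(travel=[[0,0,0],[0,0,0],[0,0,0],[0,0,0],[0,0,0],[0,0,0],[0,0,0],[0,0,0]], turn=[[-0.12,0,0],[-0.12,0,0],[-0.12,0,0],[-0.12,0,0],[-0.12,0,0],[-0.12,0,0],[-0.12,0,0],[-0.12,0,0]], grip=[0,0,0,0,0,0,0,0])

```text
t: 3.73
eef_pos: [0.5588, 0.0636, 0.2217]
tool_rot: [0.712, -0.019, 0.702, 0.014]
contact_force: [-0.0, 0.3, 0.2]
gripper_width: 0.998
```

Emit:
apply_moves(travel=[[0,0,0],[0,0,0]], turn=[[0,0,0],[0,0,0]], grip=[0,0])

```text
t: 3.9
eef_pos: [0.5589, 0.063, 0.2217]
tool_rot: [0.712, -0.019, 0.702, 0.015]
contact_force: [0.2, 0.3, -0.3]
gripper_width: 1.002
```

```bash
python3 - <<'E'
from h import *
o=status.get_obs();print(o["t"],o["q"],o["eef_pos"],o["contact_force"],o["torque"]);M=rot(o["tool_rot"]);print(M,np.arctan2(M[1,1],M[0,1]))
im=eyes.read_camera("wrist")[...,::-1];cv2.imwrite("pics/w1.png",im)
print(wproj(o,[.56,.064,.126]))
for d in eyes.masks_of("knob_grip","wrist")[:2]: print(d["score"],d["rect"])
E
```

```text
3.9 [ 0.4297495   0.40123769 -0.83612632  1.79387823  0.34582142  1.08558269
  1.08989206] [0.55890322 0.06304137 0.22168952] [ 0.17597393  0.25336136 -0.32754549] [ 0.05452006  0.00504422 -0.03853617]
[[ 0.01325055 -0.04746479  0.99878502]
 [-0.00618893  0.99884969  0.04754997]
 [-0.99989305 -0.00681148  0.01294155]] 1.618280055937946
[317.63549568 233.26905859]
0.79 [294.9, 195.5, 344.2, 278.0]
```

View pics/w1.png

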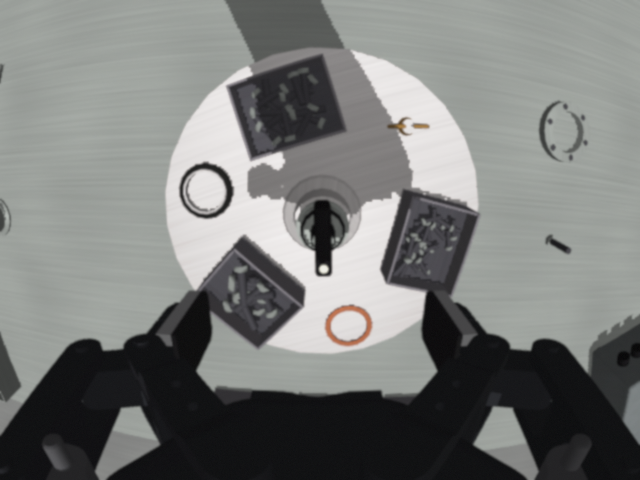

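```bash
python3 - <<'E'
from h import *
o=status.get_obs()
g=cv2.imread("pics/w1.png");m=((g.max(2)<45)).astype(np.uint8);m[:190]=0;m[285:]=0;m[:,:295]=0;m[:,350:]=0
for z in (.12,.126):
    a=wplane(o,321.3,201,z);b=wplane(o,323.3,276.5,z);l=wplane(o,314.5,230,z);r=wplane(o,330,230,z)
    print(z,a,b,np.linalg.norm(a-b),np.linalg.norm(l-r),(a+b)/2,np.arctan2(*(a-b)[1::-1]))
cv2.imwrite("pics/w1c.png",cv2.resize(g[180:300,260:390],None,fx=5,fy=5,interpolation=2)[:,:])
E
```

```text
0.12 [0.53826966 0.06547544 0.12      ] [0.59468763 0.06990889 0.12      ] 0.05659190299032383 0.010994660673804073 [0.56647864 0.06769217 0.12      ] -3.0631715061590494
0.126 [0.53710608 0.06538203 0.126     ] [0.59219145 0.06971076 0.126     ] 0.05525518374115436 0.01073496319440894 [0.56464877 0.0675464  0.126     ] -3.0631715061590494
```

View pics/w1c.png

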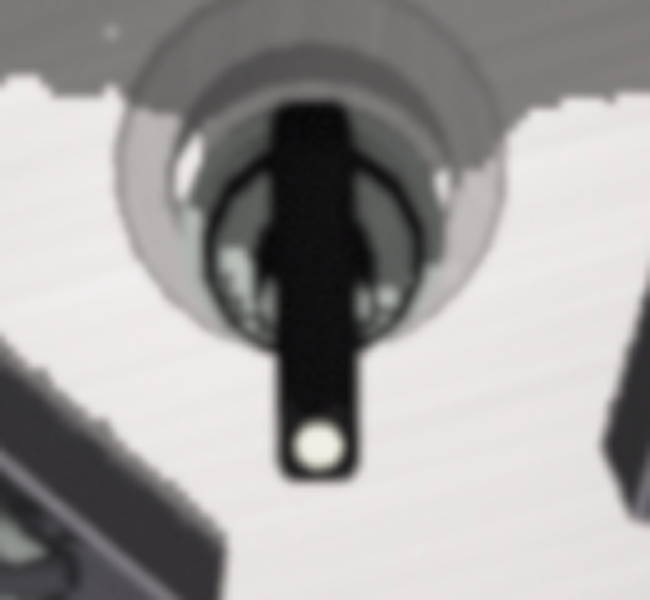

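Emit:
apply_moves(travel=[[0,0.45,0.6],[2,0,0],[2,0,0],[1.5,0,0],[0,0,0],[0,0,0]], turn=[[-0.03,0.013,0.006],[0,0,0],[0,0,0],[0,0,0],[0,0,0],[0,0,0]], grip=[0,0,0,0,0,0])

```text
t: 4.5
eef_pos: [0.5687, 0.07, 0.1667]
tool_rot: [0.707, -0.027, 0.706, 0.026]
contact_force: [0.4, 0.4, -0.3]
gripper_width: 0.998
```

```bash
python3 - <<'E'
from h import *
o=status.get_obs();print(o["t"],o["q"],o["eef_pos"],o["torque"]);M=rot(o["tool_rot"]);print(M,np.arctan2(M[1,1],M[0,1]))
im=eyes.read_camera("wrist")[...,::-1];cv2.imwrite("pics/w2.png",im)
np.savez("w2.npz",p=o["eef_pos"],r=o["tool_rot"])
cv2.imwrite("pics/w2c.png",cv2.resize(im[200:350,240:400],None,fx=4,fy=4,interpolation=2))
g=im[200:350,240:400].max(2); 
c=wproj(o,[.567,.0677,.126]);print(c)
E
```

```text
4.5 [ 0.38466148  0.4870089  -0.80557436  1.81712281  0.41031566  1.01112217
  1.06004973] [0.56872363 0.06995031 0.16669253] [-0.00341342 -0.03694496 -0.01901906]
[[ 1.47792840e-03 -7.48284316e-02  9.97195328e-01]
 [-2.89641116e-05  9.97196413e-01  7.48285560e-02]
 [-9.99998907e-01 -1.39474125e-04  1.47161757e-03]] 1.6456947667257567
[311.28957743 256.23100951]
```

View pics/w2c.png

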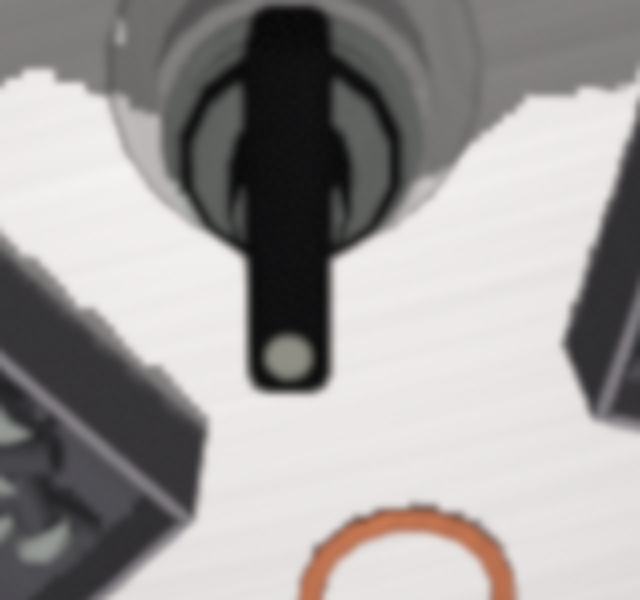

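```bash
python3 - <<'E'
from h import *
from scipy.optimize import least_squares
M1=np.array([[0.01325055,-0.04746479,0.99878502],[-0.00618893,0.99884969,0.04754997],[-0.99989305,-0.00681148,0.01294155]])
o1=dict(eef_pos=np.array([.55890322,.06304137,.22168952]),tool_rot=np.roll(R.from_matrix(M1).as_quat(),1))
z=np.load("w2.npz");o2=dict(eef_pos=z["p"],tool_rot=z["r"])
ob=[(lambda X:wproj(o1,X),(323.6,268.8)),(lambda X:wproj(o2,X),(312,289.2)),(lambda X:proj("top",X),(213+194/2.5,165+169/2.5)),(lambda X:proj("scene",X),(268+606/2.5,190+117/2.5))]
for sel in ([0,1],[0,1,2],[0,1,2,3],[2,3]):
    f=lambda X:np.concatenate([ob[i][0](X)-ob[i][1] for i in sel])
    s=least_squares(f,[.587,.07,.12]);print(sel,s.x,np.round(s.fun,1))
for zt in (.11,.115,.12,.125):
    D=wplane(o2,312,289.2,zt);E=wplane(o2,312,297.5,zt);l=wplane(o2,302.4,275,zt);r=wplane(o2,322.6,275,zt)
    T=wplane(o2,*(240+289/4,200+8/4),zt-.031) # near-end bottom edge approx
    F1=wplane(o2,240+181/4,200+150/4,zt-.030);F2=wplane(o2,240+402/4,200+150/4,zt-.030)
    print(zt,"dot",D,"end",E,"w",np.linalg.norm(l-r),"flange",np.linalg.norm(F1-F2),(F1+F2)/2, "nearend",T)
print(proj("scene",[.587,.069,.125]),proj("top",[.587,.069,.125]))
E
```

```text
[0, 1] [0.58230808 0.06928456 0.13604308] [ 0.1  0.  -0.  -0. ]
[0, 1, 2] [0.583597   0.06913904 0.13293405] [-0.3  0.1 -0.4 -0.2 -2.3 -0.2]
[0, 1, 2, 3] [0.61179292 0.08903274 0.0780942 ] [  20.3    8.2   25.5    6.5  -10.5  -10.6 -146.9   25.5]
[2, 3] [0.64676546 0.21354521 0.10659692] [-74.7 -29.6 -86.4  14.3]
0.11 dot [0.59387306 0.06984322 0.11      ] end [0.59952557 0.07024792 0.11      ] w 0.012258788857065807 flange 0.037153636513590486 [0.56939799 0.06830514 0.08      ] nearend [0.54547943 0.06613579 0.079     ]
0.115 dot [0.5916542  0.06974091 0.115     ] end [0.597172   0.07013597 0.115     ] w 0.011966644034733699 flange 0.03637897853234989 [0.56796702 0.06824769 0.085     ] nearend [0.54455104 0.06612363 0.084     ]
0.12 dot [0.58943534 0.0696386  0.12      ] end [0.59481844 0.07002401 0.12      ] w 0.011674499212401575 flange 0.03560432055110933 [0.56653605 0.06819025 0.09      ] nearend [0.54362265 0.06611147 0.089     ]
0.125 dot [0.58721648 0.06953628 0.125     ] end [0.59246487 0.06991206 0.125     ] w 0.011382354390069451 flange 0.03482966256986876 [0.56510508 0.06813281 0.095     ] nearend [0.54269425 0.06609931 0.094     ]
[351.76776058 240.94035274] [288.60934421 231.14595858]
```

```bash
python3 - <<'E'
from h import *
from scipy.optimize import least_squares
M1=np.array([[0.01325055,-0.04746479,0.99878502],[-0.00618893,0.99884969,0.04754997],[-0.99989305,-0.00681148,0.01294155]])
o1=dict(eef_pos=np.array([.55890322,.06304137,.22168952]),tool_rot=np.roll(R.from_matrix(M1).as_quat(),1))
z=np.load("w2.npz");o2=dict(eef_pos=z["p"],tool_rot=z["r"])
ob=[(lambda X:wproj(o1,X),(323.6,268.8)),(lambda X:wproj(o2,X),(312,289.2)),(lambda X:proj("top",X),(213+194/2.5,165+169/2.5)),(lambda X:proj("scene",X),(268+206/2.5,190+117/2.5))]
for sel in ([0,3],[1,3],[0,1,3],[0,1,2,3],[2,3]):
    f=lambda X:np.concatenate([ob[i][0](X)-ob[i][1] for i in sel])
    s=least_squares(f,[.587,.07,.12]);print(sel,s.x,np.round(s.fun,1))
E
```

```text
[0, 3] [0.5830787  0.06911234 0.13387423] [-0.3 -0.1  0.9 -0.1]
[1, 3] [0.58319187 0.06921952 0.13396697] [-0.2 -0.1  1.  -0.1]
[0, 1, 3] [0.58315792 0.06925335 0.13397168] [-0.1  0.1 -0.2 -0.1  1.  -0.1]
[0, 1, 2, 3] [0.58320243 0.06904485 0.13383749] [-0.4  0.  -0.6 -0.2 -2.3 -0.1  0.9 -0.1]
[2, 3] [0.58325679 0.06557756 0.13446801] [-0.5 -0.2 -0.6  0. ]
```

Emit:
apply_moves(travel=[[0,-0.2,-0.55],[0,0,0],[0,0,0]], turn=[[0,0,0],[0,0,0],[0,0,0]], grip=[0,0,0])

```text
t: 4.8
eef_pos: [0.5643, 0.068, 0.169]
tool_rot: [0.708, -0.026, 0.705, 0.027]
contact_force: [-0.2, -0.2, -0.8]
gripper_width: 1.002
```

Emit:
apply_moves(travel=[[1.5,0,0],[1.5,0,0],[0,0,0],[0,0,0]], turn=[[0,0,0],[0,0,0],[0,0,0],[0,0,0]], grip=[0,0,0,0])

```text
t: 5.13
eef_pos: [0.5667, 0.0681, 0.1423]
tool_rot: [0.71, -0.026, 0.703, 0.026]
contact_force: [0.6, 0.6, 0.9]
gripper_width: 0.999
```

```bash
cat > st.py <<'E'
from h import *
o=status.get_obs();M=rot(o["tool_rot"]);y=np.arctan2(M[1,1],M[0,1])
print("t %.2f yaw %.4f w %.3f"%(o["t"],y,o["gripper_width"]),"pos",np.round(o["eef_pos"],4),"F",np.round(o["contact_force"],2),"T",np.round(o["torque"],3),"x",np.round(M[:,0],4),"q",np.round(o["q"],2))
E
python3 - <<'E'
import st
from h import *
o=st.o;print(st.M.T@(np.array([.5633,.0675,.130])-o["eef_pos"])*100)
im=eyes.read_camera("wrist")[...,::-1];cv2.imwrite("pics/w3.png",cv2.resize(im[200:440,160:480],None,fx=2.4,fy=2.4,interpolation=2))
print(wproj(o,[.5832,.069,.134]),wproj(o,[.5633,.0675,.134]))
E
```

```text
t 5.13 yaw 1.6442 w 0.999 pos [0.5667 0.0681 0.1423] F [0.63 0.64 0.86] T [ 0.016 -0.002 -0.035] x [ 1.090e-02  3.000e-04 -9.999e-01] q [ 0.38  0.51 -0.79  1.85  0.44  0.95  1.04]
[ 1.22648346 -0.03090095 -0.35444647]
[314.33824549 313.10083983] [314.21141615 275.42367317]
```

View pics/w3.png

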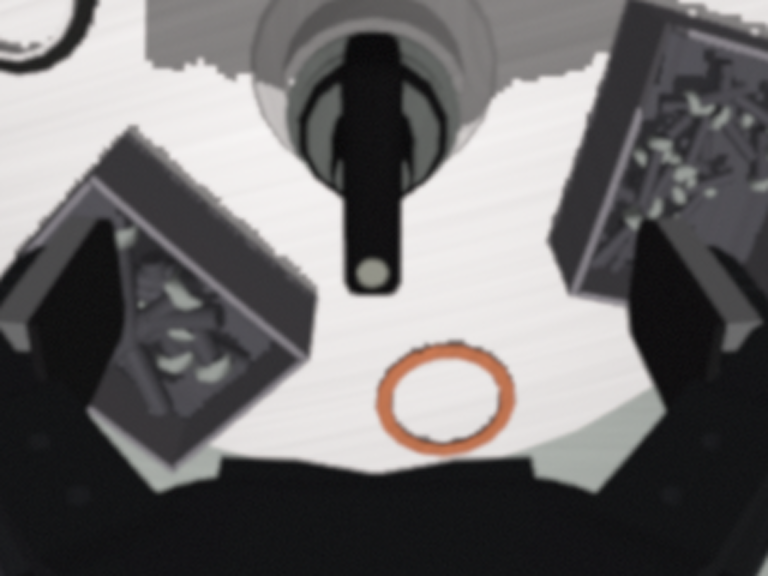

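Emit:
apply_moves(travel=[[0.6,0,-0.35],[0.6,0,0],[0,0,0]], turn=[[-0.004,0.011,0],[0,0,0],[0,0,0]], grip=[0,0,0])

```text
t: 5.43
eef_pos: [0.5641, 0.0678, 0.1317]
tool_rot: [0.707, -0.028, 0.706, 0.027]
contact_force: [0.2, -0.0, -0.1]
gripper_width: 1.001
```

```bash
python3 - <<'E'
import st
print(st.M.T@(st.np.array([.5633,.0675,.130])-st.o["eef_pos"])*100)
E
```

```text
t 5.43 yaw 1.6481 w 1.001 pos [0.5641 0.0678 0.1317] F [ 0.18 -0.01 -0.07] T [-0.03   0.014  0.034] x [ 2.1e-03 -6.0e-04 -1.0e+00] q [ 0.37  0.52 -0.78  1.86  0.45  0.95  1.03]
[ 0.16748798 -0.02665653 -0.08742805]
```

Emit:
apply_moves(travel=[[0.1,0,-0.08],[0,0,0],[0,0,0],[0,0,0],[0,0,0],[0,0,0],[0,0,0],[0,0,0]], turn=[[0,0,0],[0,0,0],[0,0,0],[0,0,0],[0,0,0],[0,0,0],[0,0,0],[0,0,0]], grip=[0.5,0.7,0.9,1,1,1,1,1], newtons=50)

```text
t: 6.1
eef_pos: [0.5637, 0.068, 0.1313]
tool_rot: [0.708, -0.028, 0.705, 0.027]
contact_force: [0.6, -0.1, -0.4]
gripper_width: -0.003
```

```bash
python3 st.py
```

```text
t 6.10 yaw 1.6481 w -0.003 pos [0.5637 0.068  0.1313] F [ 0.56 -0.07 -0.4 ] T [0.018 0.022 0.055] x [ 3.1e-03 -4.0e-04 -1.0e+00] q [ 0.37  0.52 -0.78  1.86  0.45  0.94  1.03]
```

```bash
python3 - <<'E'
from h import *
o=status.get_obs()
im=eyes.read_camera("wrist")[...,::-1];cv2.imwrite("pics/w4f.png",im)
s=eyes.read_camera("scene")[...,::-1];cv2.imwrite("pics/s4f.png",s)
a=cv2.resize(im[180:380,220:420],(400,400),interpolation=2);b=cv2.resize(s[170:300,290:420],(400,400),interpolation=2)
cv2.imwrite("pics/w4.png",np.hstack([a,b]))
print(wproj(o,[.5832,.069,.134]))
E
```

```text
[313.65367854 329.93020732]
```

View pics/w4.png

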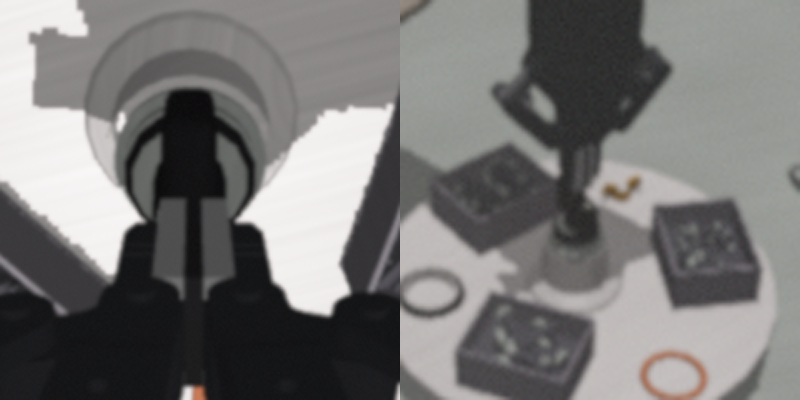

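```bash
python3 - <<'E'
from h import *
o=status.get_obs();M=rot(o["tool_rot"])
for d in (0,.019,.03):
    X=o["eef_pos"]+M[:,0]*d;w=wproj(o,X);s=proj("scene",X)
    print(d,X,"wrist crop",(w-[220,180])*2,"scene crop",(s-[290,170])*400/130+[400,0], s)
K=[.5832,.069,.134];print("dot",(wproj(o,K)-[220,180])*2,(proj("scene",K)-[290,170])*400/130+[400,0])
print(bot.tcp_to_tips)
s=cv2.imread("pics/s4f.png");b0=cv2.imread("pics/scene0.png")
c=lambda i:cv2.resize(i[205:265,315:375],(400,400),interpolation=2)
cv2.imwrite("pics/s5.png",np.hstack([c(b0),c(s)]))
E
```

```text
0 [0.56369276 0.06799078 0.13122331] wrist crop [189.61945525 218.82812011] scene crop [577.62156933 191.66336127] [347.72701003 232.29059241]
0.019 [0.56375053 0.06798286 0.1122234 ] wrist crop [189.93757991 187.91929656] scene crop [576.84346541 212.07213867] [347.47412626 238.92344507]
0.03 [0.56378398 0.06797827 0.10122345] wrist crop [190.09631535 172.57485702] scene crop [576.4015484  223.66311733] [347.33050323 242.69051313]
dot [187.46452396 299.96968949] [588.62517121 205.16335471]
0.019
```

View pics/s5.png

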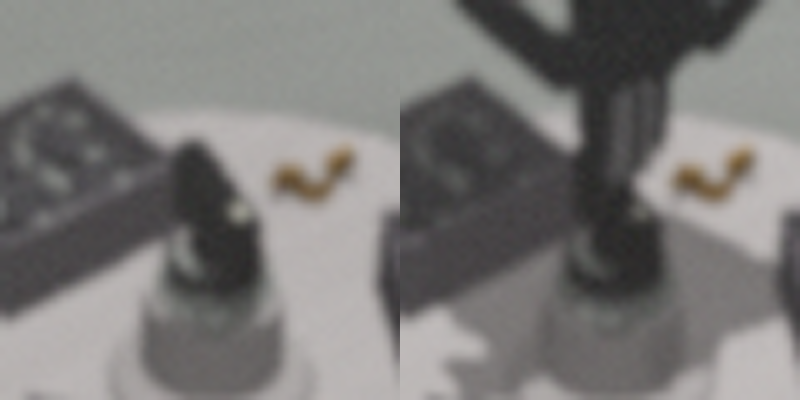

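Emit:
apply_moves(travel=[[0,0,0],[0,0,0],[0,0,0],[0,0,0],[0,0,0],[0,0,0],[0.5,0,0],[0.5,0,0]], turn=[[0,0,0],[0,0,0],[0,0,0],[0,0,0],[0,0,0],[0,0,0],[0,0,0],[0,0,0]], grip=[0.5,0.5,0.5,0.5,0.5,0.5,0.5,0.5], newtons=20)

```text
t: 6.87
eef_pos: [0.5644, 0.0682, 0.1216]
tool_rot: [0.708, -0.027, 0.705, 0.027]
contact_force: [0.3, -0.3, 0.7]
gripper_width: 0.498
```

Emit:
apply_moves(travel=[[0,0,0],[0,0,0],[0,0,0],[0,0,0],[0,0,0],[0,0,0],[0,0,0],[0,0,0]], turn=[[0,0,0],[0,0,0],[0,0,0],[0,0,0],[0,0,0],[0,0,0],[0,0,0],[0,0,0]], grip=[0.5,0.6,0.65,0.7,0.8,0.85,1,1])

```text
t: 7.53
eef_pos: [0.5635, 0.0671, 0.1198]
tool_rot: [0.707, -0.028, 0.706, 0.027]
contact_force: [0.4, 0.1, -1.4]
gripper_width: 0.13
```

```bash
python3 st.py
```

```text
t 7.53 yaw 1.6474 w 0.130 pos [0.5635 0.0671 0.1198] F [ 0.35  0.06 -1.43] T [ 0.116 -0.042 -0.031] x [ 0.002  -0.0015 -1.    ] q [ 0.36  0.53 -0.77  1.87  0.46  0.92  1.02]
```

Emit:
apply_moves(travel=[[0,0,0],[0,0,0],[0,0,0],[0,0,0],[0.5,0,0],[0.5,0,0],[0,0,0],[0,0,0]], turn=[[0,0,0],[0,0,0],[0,0,0],[0,0,0],[0,0,0],[0,0,0],[0,0,0],[0,0,0]], grip=[0.6,0.6,0.6,0.6,0.6,0.6,0.6,0.6])

```text
t: 8.2
eef_pos: [0.5637, 0.068, 0.1089]
tool_rot: [0.708, -0.027, 0.706, 0.027]
contact_force: [-0.3, -0.4, 0.0]
gripper_width: 0.398
```

```bash
python3 - <<'E'
import st
from h import *
a=eyes.read_camera("wrist")[180:380,220:420,::-1];b=eyes.read_camera("scene")[205:265,315:375,::-1]
r=lambda i:cv2.resize(i,(400,400),interpolation=2)
cv2.imwrite("pics/w6.png",np.hstack([r(a),r(b)]))
E
```

```text
t 8.20 yaw 1.6481 w 0.398 pos [0.5637 0.068  0.1089] F [-0.27 -0.4   0.05] T [ 0.04  -0.002 -0.016] x [ 2.9e-03 -3.0e-04 -1.0e+00] q [ 0.35  0.55 -0.77  1.88  0.48  0.91  1.01]
```

View pics/w6.png

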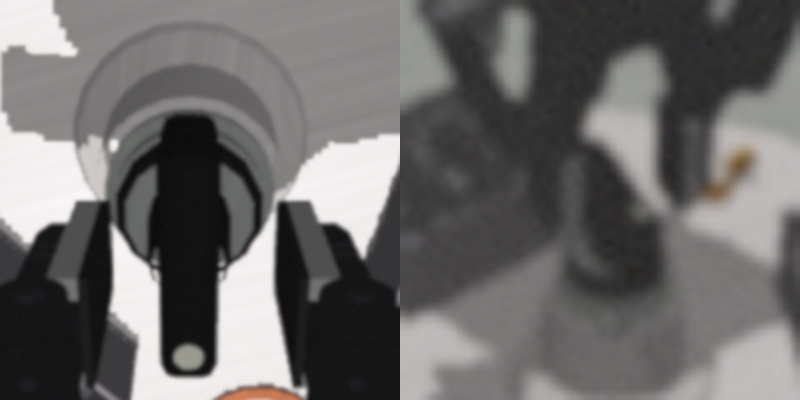

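```bash
python3 - <<'E'
from h import *
from scipy.optimize import least_squares
M1=np.array([[0.01325055,-0.04746479,0.99878502],[-0.00618893,0.99884969,0.04754997],[-0.99989305,-0.00681148,0.01294155]])
o1=dict(eef_pos=np.array([.55890322,.06304137,.22168952]),tool_rot=np.roll(R.from_matrix(M1).as_quat(),1))
z=np.load("w2.npz");o2=dict(eef_pos=z["p"],tool_rot=z["r"]);o3=status.get_obs()
ob=[(lambda X:wproj(o1,X),(323.6,268.8)),(lambda X:wproj(o2,X),(312,289.2)),(lambda X:wproj(o3,X),(314.3,358.3))]
for sel in ([0,1,2],[0,2],[1,2]):
    f=lambda X:np.concatenate([ob[i][0](X)-ob[i][1] for i in sel])
    s=least_squares(f,[.587,.07,.12]);print(sel,s.x,np.round(s.fun,1))
for dz in (.0,.011,.019,.025): # near/front corner of pad edge
    for tz in (-.011,.011):
        X=o3["eef_pos"]+rot(o3["tool_rot"])@[dz,.017,tz];print(dz,tz,(wproj(o3,X)-[220,180])*2)
# flange: crop edges 117..265 at y~210
for zf in (.08,.09,.1,.104):
    a=wplane(o3,220+117/2,180+207/2,zf);b=wplane(o3,220+266/2,180+207/2,zf);print(zf,np.linalg.norm(a-b),(a+b)/2)
E
```

```text
[0, 1, 2] [0.58210898 0.06927683 0.13651685] [ 0.1  0.  -0.   0.  -0.  -0. ]
[0, 2] [0.58210727 0.06926631 0.13652168] [ 0.1  0.  -0.  -0. ]
[1, 2] [0.58210559 0.06928741 0.13652202] [-0.  0.  0. -0.]
0.0 -0.011 [266.75829664 172.91858977]
0.0 0.011 [263.28407727 261.84700557]
0.011 -0.011 [262.34764076 156.61327253]
0.011 0.011 [259.38392686 241.40212943]
0.019 -0.011 [259.44459514 145.92072334]
0.019 0.011 [256.79005756 227.86776967]
0.025 -0.011 [257.41611341 138.46778163]
0.025 0.011 [254.96522629 218.37579474]
0.08 0.03970775957417439 [0.57317143 0.06903713 0.08      ]
0.09 0.037526314095723434 [0.56890361 0.06872951 0.09      ]
0.1 0.03534486861727248 [0.5646358  0.06842188 0.1       ]
0.104 0.034472290425892095 [0.56292867 0.06829883 0.104     ]
```

Emit:
apply_moves(travel=[[0.1,0,-0.08],[0,0,0],[0,0,0],[0,0,0],[0,0,0],[0,0,0],[0,0,0],[0,0,0]], turn=[[0,0,0],[0,0,0],[0,0,0],[0,0,0],[0,0,0],[0,0,0],[0,0,0],[0,0,0]], grip=[0.7,0.8,0.85,0.9,1,1,1,1], newtons=50)

```text
t: 8.97
eef_pos: [0.563, 0.067, 0.1083]
tool_rot: [0.708, -0.027, 0.705, 0.026]
contact_force: [-0.4, -1.2, 0.5]
gripper_width: 0.127
```

```bash
python3 st.py
```

```text
t 8.97 yaw 1.6470 w 0.127 pos [0.563  0.067  0.1083] F [-0.43 -1.24  0.48] T [-0.078  0.056  0.024] x [ 0.0033 -0.0013 -1.    ] q [ 0.35  0.55 -0.76  1.88  0.48  0.9   1.  ]
```

Emit:
apply_moves(travel=[[0,0,0],[0,0,0],[0,0,0],[0,0,0]], turn=[[0.05,0,0],[0.05,0,0],[0.05,0,0],[0.05,0,0]], grip=[1,1,1,1])

```text
t: 9.3
eef_pos: [0.5631, 0.0673, 0.1083]
tool_rot: [0.707, 0.046, 0.704, -0.046]
contact_force: [-0.2, -0.7, 0.5]
gripper_width: 0.124
```

```bash
python3 st.py
```

```text
t 9.30 yaw 1.4408 w 0.124 pos [0.5631 0.0673 0.1083] F [-0.25 -0.73  0.47] T [-0.085  0.023  0.035] x [ 3.3e-03 -6.0e-04 -1.0e+00] q [ 0.32  0.53 -0.72  1.88  0.45  0.89  0.83]
```

Emit:
apply_moves(travel=[[0.003,0,0],[0.003,0,0],[0.003,0,0],[0.003,0,0],[0.003,0,0],[0.003,0,0],[0.003,0,0],[0,0,0]], turn=[[0.09,0,0],[0.09,0,0],[0.09,0,0],[0.09,0,0],[0.09,0,0],[0.09,0,0],[0.09,0,0],[0,0,0]], grip=[1,1,1,1,1,1,1,1], newtons=20)

```text
t: 9.97
eef_pos: [0.5635, 0.0681, 0.1083]
tool_rot: [0.654, 0.273, 0.651, -0.272]
contact_force: [0.9, -0.6, -1.2]
gripper_width: 0.126
```

```bash
python3 st.py
```

```text
t 9.97 yaw 0.7802 w 0.126 pos [0.5635 0.0681 0.1083] F [ 0.9  -0.61 -1.16] T [-0.226 -0.01  -0.05 ] x [ 4.7e-03 -1.0e-04 -1.0e+00] q [ 0.21  0.49 -0.57  1.89  0.35  0.85  0.25]
```

```bash
cat >> st.py <<'E'
Ts=[o["torque"][2]]
for _ in range(3): eyes.read_camera("top");Ts.append(status.get_obs()["torque"][2])
print("Tz",np.round(Ts,3),"mean %.3f"%np.mean(Ts))
E
sed -i 's/,"q",np.round(o\["q"\],2)//' st.py; python3 st.py
```

```text
t 9.97 yaw 0.7802 w 0.126 pos [0.5635 0.0681 0.1083] F [ 0.9  -0.61 -1.16] T [-0.226 -0.01  -0.05 ] x [ 4.7e-03 -1.0e-04 -1.0e+00]
Tz [-0.05  -0.022 -0.026 -0.043] mean -0.035
```

Emit:
apply_moves(travel=[[0.003,0,0],[0,0,0]], turn=[[0.05,0.002,0],[0.04,0,0]], grip=[1,1])

```text
t: 10.28
eef_pos: [0.5635, 0.0682, 0.1083]
tool_rot: [0.642, 0.3, 0.64, -0.297]
contact_force: [-0.0, -1.1, -0.7]
gripper_width: 0.126
```

```bash
python3 st.py
```

```text
t 10.28 yaw 0.6994 w 0.126 pos [0.5635 0.0682 0.1083] F [-0.   -1.1  -0.72] T [-0.155 -0.047  0.064] x [ 0.0032  0.0019 -1.    ]
Tz [ 0.064 -0.086 -0.06  -0.105] mean -0.047
```

Emit:
apply_moves(travel=[[0.003,0,0],[0,0,0]], turn=[[0.04,0,0],[0.04,0,0]], grip=[1,1])

```text
t: 10.6
eef_pos: [0.5637, 0.0683, 0.1083]
tool_rot: [0.63, 0.323, 0.629, -0.321]
contact_force: [0.3, -1.1, -0.4]
gripper_width: 0.128
```

```bash
python3 st.py
```

```text
t 10.60 yaw 0.6250 w 0.128 pos [0.5637 0.0683 0.1083] F [ 0.28 -1.15 -0.44] T [-0.187 -0.101  0.031] x [ 0.0034  0.0021 -1.    ]
Tz [ 0.031 -0.004 -0.062 -0.1  ] mean -0.034
```

Emit:
apply_moves(travel=[[0.003,0,0],[0,0,0]], turn=[[0.045,0,0],[0.045,0,0]], grip=[1,1])

```text
t: 10.92
eef_pos: [0.5637, 0.0683, 0.1083]
tool_rot: [0.616, 0.35, 0.615, -0.347]
contact_force: [0.5, -0.9, -0.2]
gripper_width: 0.128
```

```bash
python3 st.py
```

```text
t 10.92 yaw 0.5398 w 0.128 pos [0.5637 0.0683 0.1083] F [ 0.47 -0.88 -0.17] T [-0.211 -0.051  0.109] x [ 0.0035  0.0023 -1.    ]
Tz [ 0.109 -0.005 -0.052 -0.038] mean 0.004
```

Emit:
apply_moves(travel=[[0.003,0,0],[0,0,0]], turn=[[0.045,0,0],[0.045,0,0]], grip=[1,1])

```text
t: 11.23
eef_pos: [0.5638, 0.0684, 0.1083]
tool_rot: [0.601, 0.376, 0.599, -0.373]
contact_force: [1.3, -0.0, 0.0]
gripper_width: 0.123
```

```bash
python3 st.py
```

```text
t 11.23 yaw 0.4555 w 0.123 pos [0.5638 0.0684 0.1083] F [ 1.33 -0.03  0.04] T [-0.234 -0.115  0.033] x [ 0.0037  0.0023 -1.    ]
Tz [ 0.033 -0.046 -0.072 -0.106] mean -0.047
```

Emit:
apply_moves(travel=[[0.003,0,0],[0,0,0]], turn=[[0.045,0,0],[0.045,0,0]], grip=[1,1])

```text
t: 11.55
eef_pos: [0.564, 0.0685, 0.1083]
tool_rot: [0.584, 0.401, 0.583, -0.398]
contact_force: [1.4, -1.1, 0.1]
gripper_width: 0.124
```

```bash
python3 st.py
```

```text
t 11.55 yaw 0.3712 w 0.124 pos [0.564  0.0685 0.1083] F [ 1.39 -1.07  0.13] T [-0.227 -0.151  0.046] x [ 0.0039  0.0024 -1.    ]
Tz [ 0.046 -0.017 -0.048 -0.113] mean -0.033
```

Emit:
apply_moves(travel=[[0.003,0,0],[0,0,0]], turn=[[0.045,0,0],[0.045,0,0]], grip=[1,1])

```text
t: 11.87
eef_pos: [0.5641, 0.0685, 0.1083]
tool_rot: [0.567, 0.425, 0.566, -0.422]
contact_force: [0.8, -0.2, -0.2]
gripper_width: 0.128
```

```bash
python3 st.py
```

```text
t 11.87 yaw 0.2868 w 0.128 pos [0.5641 0.0685 0.1083] F [ 0.81 -0.25 -0.24] T [-0.184 -0.17   0.072] x [ 0.004   0.0025 -1.    ]
Tz [ 0.072 -0.046 -0.053 -0.099] mean -0.031
```

Emit:
apply_moves(travel=[[0.003,0,0],[0,0,0]], turn=[[0.045,0.002,0],[0.045,0,0]], grip=[1,1])

```text
t: 12.18
eef_pos: [0.5642, 0.0685, 0.1083]
tool_rot: [0.548, 0.449, 0.548, -0.445]
contact_force: [1.3, -0.3, 0.1]
gripper_width: 0.129
```

```bash
python3 st.py
```

```text
t 12.18 yaw 0.2025 w 0.129 pos [0.5642 0.0685 0.1083] F [ 1.34 -0.31  0.12] T [-0.223 -0.159  0.049] x [ 0.0037  0.0045 -1.    ]
Tz [ 0.049 -0.066 -0.084 -0.034] mean -0.034
```

Emit:
apply_moves(travel=[[0.003,0,0],[0,0,0]], turn=[[0.045,-0.004,0],[0.045,0,0]], grip=[1,1])

```text
t: 12.5
eef_pos: [0.5643, 0.0685, 0.1083]
tool_rot: [0.53, 0.471, 0.528, -0.468]
contact_force: [2.2, -0.2, -0.2]
gripper_width: 0.128
```

```bash
python3 st.py
```

```text
t 12.50 yaw 0.1181 w 0.128 pos [0.5643 0.0685 0.1083] F [ 2.23 -0.19 -0.21] T [-0.172 -0.187  0.069] x [ 4.5e-03  3.0e-04 -1.0e+00]
Tz [ 0.069 -0.083 -0.053 -0.023] mean -0.023
```

Emit:
apply_moves(travel=[[0.003,-0.05,0],[0,0,0]], turn=[[0.045,0,0],[0.045,0,0]], grip=[1,1])

```text
t: 12.82
eef_pos: [0.5645, 0.0685, 0.1083]
tool_rot: [0.51, 0.493, 0.507, -0.49]
contact_force: [0.5, -0.4, -0.8]
gripper_width: 0.126
```

```bash
python3 st.py
```

```text
t 12.82 yaw 0.0335 w 0.126 pos [0.5645 0.0685 0.1083] F [ 0.48 -0.44 -0.81] T [-0.2    0.054  0.045] x [ 0.0057  0.001  -1.    ]
Tz [ 0.045 -0.045 -0.093 -0.036] mean -0.032
```

Emit:
apply_moves(travel=[[0.003,0,0],[0,0,0]], turn=[[0.045,0,0],[0.045,0,0]], grip=[1,1])

```text
t: 13.13
eef_pos: [0.5645, 0.0685, 0.1083]
tool_rot: [0.488, 0.514, 0.486, -0.511]
contact_force: [1.5, -0.7, -1.3]
gripper_width: 0.126
```

```bash
python3 st.py
```

```text
t 13.13 yaw -0.0508 w 0.126 pos [0.5645 0.0685 0.1083] F [ 1.54 -0.71 -1.33] T [-0.129 -0.207  0.035] x [ 0.0058  0.001  -1.    ]
Tz [ 0.035 -0.032 -0.093 -0.032] mean -0.030
```

Emit:
apply_moves(travel=[[0.003,0,0],[0,0,0]], turn=[[0.045,0,0],[0.045,0,0]], grip=[1,1])

```text
t: 13.45
eef_pos: [0.5647, 0.0685, 0.1083]
tool_rot: [0.466, 0.534, 0.464, -0.531]
contact_force: [1.8, -0.3, -0.5]
gripper_width: 0.127
```

```bash
python3 st.py
```

```text
t 13.45 yaw -0.1351 w 0.127 pos [0.5647 0.0685 0.1083] F [ 1.78 -0.31 -0.5 ] T [-0.118 -0.238  0.042] x [ 0.006   0.0011 -1.    ]
Tz [ 0.042 -0.039 -0.06  -0.058] mean -0.029
```

Emit:
apply_moves(travel=[[0.003,0,0],[0,0,0]], turn=[[0.045,0,0],[0.045,0,0]], grip=[1,1])

```text
t: 13.77
eef_pos: [0.5648, 0.0685, 0.1083]
tool_rot: [0.443, 0.554, 0.441, -0.55]
contact_force: [1.4, -0.4, -2.1]
gripper_width: 0.131
```

```bash
python3 st.py
```

```text
t 13.77 yaw -0.2195 w 0.131 pos [0.5648 0.0685 0.1083] F [ 1.37 -0.37 -2.08] T [-0.18  -0.258  0.063] x [ 0.0061  0.0011 -1.    ]
Tz [ 0.063 -0.089 -0.064 -0.026] mean -0.029
```

Emit:
apply_moves(travel=[[0.02,-0.06,0],[0.02,-0.06,0]], turn=[[0.045,0,0],[0.045,0,0]], grip=[1,1])

```text
t: 14.08
eef_pos: [0.5649, 0.0685, 0.1083]
tool_rot: [0.42, 0.573, 0.417, -0.567]
contact_force: [2.6, -1.5, -1.7]
gripper_width: 0.123
```

```bash
python3 st.py
```

```text
t 14.08 yaw -0.3041 w 0.123 pos [0.5649 0.0685 0.1083] F [ 2.64 -1.54 -1.72] T [-0.301 -0.525  0.04 ] x [ 0.0086  0.0011 -1.    ]
Tz [ 0.04  -0.067 -0.017 -0.045] mean -0.023
```

Emit:
apply_moves(travel=[[0,0,0],[0,0,0]], turn=[[0.045,0,-0.005],[0.045,0,-0.003]], grip=[1,1])

```text
t: 14.4
eef_pos: [0.565, 0.0684, 0.1083]
tool_rot: [0.393, 0.588, 0.395, -0.586]
contact_force: [2.2, -1.0, -1.8]
gripper_width: 0.128
```

```bash
python3 st.py
```

```text
t 14.40 yaw -0.3884 w 0.128 pos [0.565  0.0684 0.1083] F [ 2.18 -1.04 -1.81] T [-0.309 -0.507  0.099] x [ 0.001   0.0038 -1.    ]
Tz [ 0.099 -0.069 -0.096 -0.051] mean -0.029
```

Emit:
apply_moves(travel=[[0.01,0,0],[0,0,0]], turn=[[0.045,0,0],[0.045,0,0]], grip=[1,1])

```text
t: 14.72
eef_pos: [0.5651, 0.0684, 0.1083]
tool_rot: [0.368, 0.604, 0.37, -0.602]
contact_force: [3.0, -0.9, -1.8]
gripper_width: 0.128
```

```bash
python3 st.py
```

```text
t 14.72 yaw -0.4726 w 0.128 pos [0.5651 0.0684 0.1083] F [ 2.95 -0.9  -1.81] T [-0.252 -0.527  0.007] x [ 0.0016  0.0035 -1.    ]
Tz [ 0.007 -0.019 -0.07  -0.091] mean -0.043
```

Emit:
apply_moves(travel=[[0,0,0],[0,0,0]], turn=[[0.045,0,0],[0.045,0,0]], grip=[1,1])

```text
t: 15.03
eef_pos: [0.5652, 0.0683, 0.1083]
tool_rot: [0.343, 0.619, 0.344, -0.617]
contact_force: [1.9, -0.8, -1.4]
gripper_width: 0.12
```

```bash
python3 st.py
```

```text
t 15.03 yaw -0.5569 w 0.120 pos [0.5652 0.0683 0.1083] F [ 1.9  -0.83 -1.38] T [-0.284 -0.559  0.06 ] x [ 0.0019  0.0034 -1.    ]
Tz [ 0.06  -0.021 -0.081 -0.062] mean -0.026
```

Emit:
apply_moves(travel=[[0,0,0],[0,0,0]], turn=[[0.045,0,0],[0.045,0,0]], grip=[1,1])

```text
t: 15.35
eef_pos: [0.5653, 0.0683, 0.1083]
tool_rot: [0.316, 0.633, 0.318, -0.631]
contact_force: [3.2, -0.2, -0.6]
gripper_width: 0.127
```

```bash
python3 st.py
```

```text
t 15.35 yaw -0.6412 w 0.127 pos [0.5653 0.0683 0.1083] F [ 3.19 -0.24 -0.6 ] T [-0.366 -0.536  0.145] x [ 0.0022  0.0034 -1.    ]
Tz [ 0.145 -0.008 -0.015 -0.027] mean 0.024
```

Emit:
apply_moves(travel=[[0,0,0],[0,0,0]], turn=[[0.03,0,0],[0.02,0,0]], grip=[1,1])

```text
t: 15.67
eef_pos: [0.5654, 0.0683, 0.1083]
tool_rot: [0.301, 0.641, 0.303, -0.638]
contact_force: [2.6, -1.4, -1.3]
gripper_width: 0.125
```

```bash
python3 st.py
```

```text
t 15.67 yaw -0.6879 w 0.125 pos [0.5654 0.0683 0.1083] F [ 2.59 -1.36 -1.27] T [-0.294 -0.562  0.317] x [ 0.0023  0.0032 -1.    ]
Tz [0.317 0.178 0.161 0.1  ] mean 0.189
```

Emit:
apply_moves(travel=[[0,0,0],[0,0,0]], turn=[[0.02,0,0],[0.015,0,0]], grip=[1,1])

```text
t: 15.98
eef_pos: [0.5654, 0.0683, 0.1083]
tool_rot: [0.29, 0.646, 0.292, -0.643]
contact_force: [3.0, -0.5, -1.4]
gripper_width: 0.129
```

```bash
python3 st.py
```

```text
t 15.98 yaw -0.7225 w 0.129 pos [0.5654 0.0683 0.1083] F [ 3.01 -0.55 -1.43] T [-0.414 -0.572  0.437] x [ 0.0024  0.0031 -1.    ]
Tz [0.437 0.412 0.35  0.321] mean 0.380
```

Emit:
apply_moves(travel=[[0,0,0],[0,0,0]], turn=[[0.02,0,0],[0,0,0]], grip=[1,1])

```text
t: 16.3
eef_pos: [0.5654, 0.0683, 0.1083]
tool_rot: [0.284, 0.649, 0.285, -0.646]
contact_force: [1.8, -2.0, -1.6]
gripper_width: 0.124
```

```bash
python3 st.py
```

```text
t 16.30 yaw -0.7423 w 0.124 pos [0.5654 0.0683 0.1083] F [ 1.78 -2.03 -1.62] T [-0.422 -0.626  0.437] x [ 0.0026  0.0029 -1.    ]
Tz [0.437 0.432 0.398 0.403] mean 0.417
```

Emit:
apply_moves(travel=[[0,0,0],[0,0,0],[0,0,0],[0,0,0],[0,0,0],[0,0,0],[0,0,0],[0,0,0]], turn=[[-0.05,0,0],[-0.08,0,0],[-0.09,0,0],[-0.09,0,0],[-0.09,0,0],[-0.09,0,0],[-0.09,0,0],[-0.09,0,0]], grip=[1,1,1,1,1,1,1,1], newtons=30)

```text
t: 17.12
eef_pos: [0.5645, 0.0686, 0.1083]
tool_rot: [0.486, 0.514, 0.488, -0.512]
contact_force: [2.1, -0.4, -2.2]
gripper_width: 0.13
```

Emit:
apply_moves(travel=[[0,0,0],[0,0,0],[0,0,0],[0,0,0],[0,0,0],[0,0,0],[0,0,0],[0,0,0]], turn=[[-0.09,0,0],[-0.09,0,0],[-0.09,0,0],[-0.09,0,0],[-0.09,0,0],[-0.09,0,0],[-0.09,0,0],[-0.05,0,0]], grip=[1,1,1,1,1,1,1,1])

```text
t: 17.78
eef_pos: [0.5635, 0.0683, 0.1083]
tool_rot: [0.632, 0.315, 0.636, -0.311]
contact_force: [2.4, -0.6, -2.1]
gripper_width: 0.128
```

```bash
python3 st.py
```

```text
t 17.78 yaw 0.6545 w 0.128 pos [0.5635 0.0683 0.1083] F [ 2.41 -0.62 -2.09] T [-0.287 -0.671 -0.045] x [-0.0025  0.0071 -1.    ]
Tz [-0.045  0.075  0.056  0.03 ] mean 0.029
```

Emit:
apply_moves(travel=[[0,0,0],[0,0,0],[0,0,0],[0,0,0]], turn=[[-0.08,0,0],[-0.08,0,0],[-0.05,0,0],[0,0,0]], grip=[1,1,1,1])

```text
t: 18.27
eef_pos: [0.5633, 0.0681, 0.1083]
tool_rot: [0.661, 0.249, 0.664, -0.245]
contact_force: [2.5, 0.3, -1.9]
gripper_width: 0.128
```

```bash
python3 st.py; python3 st.py
```

```text
t 18.27 yaw 0.8575 w 0.128 pos [0.5633 0.0681 0.1083] F [ 2.46  0.27 -1.91] T [-0.218 -0.716  0.056] x [-0.0029  0.0067 -1.    ]
Tz [0.056 0.029 0.044 0.028] mean 0.039
t 18.42 yaw 0.8553 w 0.126 pos [0.5633 0.0681 0.1083] F [ 2.81 -0.38 -1.42] T [-0.237 -0.749  0.028] x [-0.0029  0.0066 -1.    ]
Tz [ 0.028  0.041 -0.044 -0.035] mean -0.003
```

Emit:
apply_moves(travel=[[0,0,0],[0,0,0],[0,0,0],[0,0,0],[0,0,0],[-1,0,0],[-2,0,0],[-3,0,0]], turn=[[0,0,0],[0,0,0],[0,0,0],[0,0,0],[0,0,0],[0,0,0],[0,0,0],[0,0,0]], grip=[0.8,0.6,0.5,0.5,0.5,0.5,0.5,0.5])

```text
t: 19.23
eef_pos: [0.556, 0.068, 0.1645]
tool_rot: [0.655, 0.246, 0.67, -0.248]
contact_force: [0.9, 0.0, -0.3]
gripper_width: 0.497
```

Emit:
apply_moves(travel=[[-3,0,0],[-3,0,0],[-2,0,0],[0,0,0],[0,0,0]], turn=[[0,0,0],[0,0,0],[0,0,0],[0,0,0],[0,0,0]], grip=[0.5,0,0,0,0])

```text
t: 19.65
eef_pos: [0.5594, 0.0694, 0.2579]
tool_rot: [0.658, 0.248, 0.667, -0.246]
contact_force: [0.1, -0.3, -0.6]
gripper_width: 0.994
```

```bash
python3 st.py; python3 - <<'E'
from h import *
o=status.get_obs();im=eyes.read_camera("wrist")[...,::-1];cv2.imwrite("pics/w7.png",im)
E
```

```text
t 19.65 yaw 0.8570 w 0.994 pos [0.5594 0.0694 0.2579] F [ 0.09 -0.27 -0.62] T [ 0.013  0.008 -0.038] x [-0.0121  0.0074 -0.9999]
Tz [-0.038 -0.017  0.024  0.012] mean -0.005
```

View pics/w7.png

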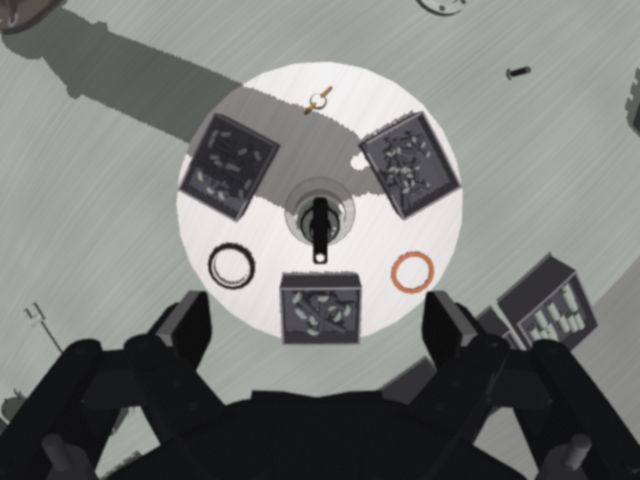

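```bash
python3 - <<'E'
from h import *
o=status.get_obs()
M1=np.array([[0.01325055,-0.04746479,0.99878502],[-0.00618893,0.99884969,0.04754997],[-0.99989305,-0.00681148,0.01294155]])
o1=dict(eef_pos=np.array([.55890322,.06304137,.22168952]),tool_rot=np.roll(R.from_matrix(M1).as_quat(),1))
print("gasket",wplane(o1,349,325,.05),wplane(o,412,271.5,.05)," ring",wplane(o1,206.5,190,.055),wplane(o,231.5,266,.055))
a=wplane(o,320.3,258,.1335);b=wplane(o,320.3,215,.1335);print("wing dir",np.arctan2(*(a-b)[1::-1]), "start .0785")
print(bot.hand_in())
E
```

```text
gasket [0.67523674 0.10047273 0.05      ] [0.67438466 0.1005501  0.05      ]  ring [ 0.5447851  -0.03696916  0.055     ] [ 0.5456895  -0.03664839  0.055     ]
wing dir -0.7099844602481424 start .0785
the job is handed in; nothing more can be done
None
```

The knob was turned clockwise until it bottomed, tightened to about 0.42–0.44 N m at the wrist, backed off about a quarter turn and let go. The job is handed in; it reports no verdict.

- **Tightening:** The torque began to climb after about 2.30 rad of turning. I went about 0.09 rad further and stopped at about 0.44 N m, well under the 0.9 N m limit.
- **Backing off:** I turned it back 1.60 rad from the tight position. That is about 1.51 rad from where it first touched, so it straddles the quarter turn of 1.57.
- **Final checks:** The last wrist picture shows the wing still lined up with the jaws, at about −0.71 rad, after release. The gasket and centering ring measured within 1 mm of where they began, so the platter did not turn. The gripper was open and clear at about 20 s.
- **What disagreed:** The first grasp closed on nothing. In the pictures the fingertips stood well short of the stated 19 mm ahead of the TCP, so I gripped about 2 cm lower and the pads then held. I could not see the clearance itself, so the bottoming is judged from torque and the back-off from angle alone. Side force on the knob stayed near 3 N or below at every reading.

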